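# Slide the touch dimmer from dim to bright

## Task

Turn the work light up to full at the touch dimmer: with the fingertips closed together, touch down on the small blue mark at one end of the white C-shaped strip and trace along the strip through all its dots to the big orange mark, keeping a light touch the whole way: do not lift off, hover low over or touch down on the rest of the strip, and do not press it down to its stop. Finish holding there: the program ends with the fingertips still resting lightly on the orange mark. Leave the drawer unit with its drawer, and everything standing on it and on the slab, undisturbed.

Things in the scene. Friction and masses are not known exactly. Their poses are not given: they have to be found in the camera images.
- dimmer: Touch dimmer, fixed on the slab (slab top at 20 mm): a round black housing 186 mm across, 12 mm thick; on it a white C-shaped touch strip 26 mm wide, standing 12 mm proud and reaching 20 mm past its end marks, and a low dark disc in the middle. Origin: centre of the underside. z up; turned any way round; the gap of the C lies towards -x of this frame.
- strip (a joint): How far the whole white touch strip is pressed down, m: 0 at rest, 0.010 at its stop. It is on springs: it starts to sink at about 1 N and then needs about 0.5 N per mm (3 N at 4 mm, 6 N at the stop); it rises again when let go. The strip moves only up and down.
- mark1 (a point): Mark 1 of 7 on the white touch strip: blue, 14 mm across, the first (dim) end. Origin: centre of the mark, on the flat top face (44 mm above the work surface at rest); z up. Marks 1 to 7 run anticlockwise seen from above, 33.3 degrees (41 mm) apart on a 70 mm radius about the dimmer's centre.
- mark2 (a point): Mark 2 of 7 on the white touch strip: a small black dot 5.2 mm across. Origin: centre of the mark, on the flat top face (44 mm above the work surface at rest); z up. Marks 1 to 7 run anticlockwise seen from above, 33.3 degrees (41 mm) apart on a 70 mm radius about the dimmer's centre.
- mark3 (a point): Mark 3 of 7 on the white touch strip: a small black dot 6.4 mm across. Origin: centre of the mark, on the flat top face (44 mm above the work surface at rest); z up. Marks 1 to 7 run anticlockwise seen from above, 33.3 degrees (41 mm) apart on a 70 mm radius about the dimmer's centre.
- mark4 (a point): Mark 4 of 7 on the white touch strip: a small black dot 7.6 mm across. Origin: centre of the mark, on the flat top face (44 mm above the work surface at rest); z up. Marks 1 to 7 run anticlockwise seen from above, 33.3 degrees (41 mm) apart on a 70 mm radius about the dimmer's centre.
- mark5 (a point): Mark 5 of 7 on the white touch strip: a small black dot 8.8 mm across. Origin: centre of the mark, on the flat top face (44 mm above the work surface at rest); z up. Marks 1 to 7 run anticlockwise seen from above, 33.3 degrees (41 mm) apart on a 70 mm radius about the dimmer's centre.
- mark6 (a point): Mark 6 of 7 on the white touch strip: a small black dot 10.0 mm across. Origin: centre of the mark, on the flat top face (44 mm above the work surface at rest); z up. Marks 1 to 7 run anticlockwise seen from above, 33.3 degrees (41 mm) apart on a 70 mm radius about the dimmer's centre.
- mark7 (a point): Mark 7 of 7 on the white touch strip: orange, 23 mm across, the last (bright) end. Origin: centre of the mark, on the flat top face (44 mm above the work surface at rest); z up. Marks 1 to 7 run anticlockwise seen from above, 33.3 degrees (41 mm) apart on a 70 mm radius about the dimmer's centre.
- unit: Bystander: white plastic drawer unit with a clear front, 200 x 240 x 110 mm (x, y, z), fixed on the slab, drawer front towards -x. Origin: centre of its underside, on the slab. With the things standing on it, it reaches 220 mm above the work surface.
- unit_drawer0_handle (a point): Bystander: grip point of the drawer's bar handle, 35 mm out from the drawer front; the drawer may stand up to 25 mm open and is to stay so.
- plate: Bystander: yellow melamine plate, 120 mm across, 14 mm high, loose on the drawer unit. Origin: centre of its underside.
- tumbler: Bystander: steel tumbler, 68 mm across, 90 mm high, loose on the drawer unit. Origin: centre of its underside.
- spoon: Bystander: wooden spoon, 200 mm long, lying crosswise on the front part of the drawer unit's top. Origin: at its underside; it lies along its own x.
- funnel: Bystander: green plastic funnel, mouth down, 84 mm across, 64 mm high, loose on the slab. Origin: centre of its underside.
- jar: Bystander: glass jar with a red twist cap, 62 mm across, 70 mm high, loose on the slab. Origin: centre of its underside.

How it is judged:
By the outcome, as a careful person would: the job done as asked, in the order asked, and still so for the second after the job is handed in, while the arm keeps its last pose, push and grip.
It also fails if it takes over 54 s, if anything falls off the work surface, if the arm or the gripper's body presses on something with over 40 N, if the wrist force passes 120 N, or if a joint passes its speed limit or range.

## Robot

A 6-joint arm with a two-finger parallel gripper is mounted at the origin on the work surface. World frame = base frame: x ahead of the robot, y to its left, z up, the work surface at z = 0. Lengths are in m, angles in rad, forces in N, time in s.
With the tool pointing down it reaches from about 0.25 to 0.775 m from the base axis. Payload 4 kg.
Tool frame: the origin (TCP) lies between the finger pads, 19 mm behind the fingertips; this is the grasp point; z points along the fingers, y is the line along which they close (so a half turn about z gives the same grasp; the last joint's range is limited). The gripper opens to 94 mm and grips with 3 to 60 N. Pads are 16 mm wide; open, the fingers measure 119 mm over their backs; the gripper's body (75 mm by 177 mm) begins 78 mm behind the grasp point.
Start: joints at [-1.401, 0.087, 1.371, -0, 1.684, -0.103], TCP at [0.148, -0.53, 0.224] pointing down, gripper open.
Joint ranges: [-3.1, 3.1], [-0.76, 2.03], [0.27, 2.55], [-1.08, 4.22], [0.17, 2.65], [-2.57, 2.57]. Speed limits (rad/s): [2.79, 2.79, 3.14, 3.14, 3.14, 3.14].

## Interface

Orientations are given as [roll, pitch, yaw] about the fixed x, y, z axes, in that order (R = Rz(yaw) Ry(pitch) Rx(roll)).
In Python, from bench import robot, imaging gives the robot as it stands.
- The arm moves only by the shell command python3 -m pendant 'ROWS'. ROWS is JSON, a list of rows, each a list of 7 numbers: the shift along the world's x, y, z in cm, then the turn, a rotation vector about the world's x, y, z in degrees, then the opening, from 0 (shut) to 1 (fully open). In form: [[dx, dy, dz, ax, ay, az, jaw], ...]. A call has 1 to 8 rows; each row shifts and turns the commanded pose from where the row before left it; what a row does not reach is not made up. A row lasts 1/10 s, in which the tool goes at most 50 mm and 8.59 degrees, less where a joint would pass 70% of its speed; a pose out of reach is approached as far as the arm can. A call is refused whole if a number of a shift passes 5 or a number of a turn 8.59, either way. A call with a gripper value outside its range is refused whole. The fingers move at their own pace and stop on an object; the grip force is fixed at half the most. Time passes only in rows, so rows that do not move let the fingers close. It gives the time, the measured TCP pose, the force, the opening and the grip force at its end, in the units of the state.
- robot.get_obs(): the state, without advancing time (a new reading comes with each control period).
- imaging.snapshot(name): name is "scene" or "top" or "wrist"; returns the picture (384x512x3 uint8, red, green, blue); there is no depth.
- imaging.camera_params(name): a dict with "camera_matrix" (3x3 intrinsics, pixels), "k1" (the pictures are not rectified: a ray, as slopes to the right and down, at radius r is drawn at 1 + k1 r^2 times it, then the intrinsics apply), "R" (3x3) and "t" (3): a world point X has camera coordinates R X + t. Camera axes: x right, y down, z forward; pixel columns grow to the right and rows downward; lengths in m; the calibration is good to about 2 mm. A picture is of the moment at which its call begins: read the wrist's pose just before it. camera_params takes no time and is no camera call; for the wrist camera it gives the pose at the moment of the call.
- robot.close_job(): hands the job in; it is judged then, once.
The state is a dict: "time": time; "joint_positions": joint angles; "qvel": joint speeds; "joint_torque": joint torques, N m; "tool_pos": TCP position; "ee_rot": TCP orientation; "wrist_force": force on the tool from outside, world axes, zero at the start; "wrist_torque": the same for the moment, N m; "width": finger opening in m; "finger_force": force on a finger pad.
Only numpy, scipy, OpenCV 4.12 (cv2) and the standard library are available. Lean on these libraries where they do the work, as an engineer would, in place of code of your own. Each camera call takes 0.05 s, during which the arm holds its last target. There are 200 camera calls.

## Working session

There is one attempt and no reset: what is moved stays moved. The work goes in short steps, Python scripts to look and compute and a shell command to move; the robot and the scene stay as the last step left them, time stands still between calls to the robot, and variables do not carry over. Pictures are saved under pics/ and viewed, at most 10 in all, crops included, and the job is handed in when it is done.

```bash
mkdir -p pics
cat > h.py <<'E'
import numpy as np, cv2
from bench import robot, imaging
def ray(cam,px,z,P=None):
    P=P or imaging.camera_params(cam); K=np.array(P["camera_matrix"]);R=np.array(P["R"]);t=np.array(P["t"])
    d=np.linalg.inv(K)@np.array([px[0],px[1],1.]); x=d[:2].copy()
    for _ in range(20): x=d[:2]/(1+P["k1"]*(x@x))
    c=-R.T@t; v=R.T@np.array([x[0],x[1],1]); return c+v*(z-c[2])/v[2]
E
python3 - <<'E'
from h import *
a=imaging.snapshot("top");b=imaging.snapshot("scene");np.save("top.npy",a);np.save("scene.npy",b)
cv2.imwrite("pics/top.png",a[:,:,::-1]);cv2.imwrite("pics/scene.png",b[:,:,::-1])
for n in("top","scene"):
    P=imaging.camera_params(n);print(n,(-np.array(P["R"]).T@np.array(P["t"])).round(3))
o=robot.get_obs();print(o)
E
```

```text
top [0.326 0.012 0.879]
scene [ 1.228 -0.413  0.863]
{'time': 0.1, 'joint_positions': array([-1.40111579e+00,  8.78871054e-02,  1.37207569e+00, -3.89220193e-05,
        1.68357677e+00, -1.03102596e-01]), 'qvel': array([-0.00138395, -0.00259757, -0.00348766, -0.00021053,  0.00339049,
       -0.0003444 ]), 'joint_torque': array([ 2.39125024e-03, -3.41253197e+01, -3.03301191e+01,  7.21494528e-02,
        3.04263749e-02, -1.01344317e-04]), 'tool_pos': array([ 0.14808354, -0.52922983,  0.2232318 ]), 'ee_rot': array([-3.13965209e+00, -1.61898846e-04,  2.72778634e-01]), 'wrist_force': array([-0.21134581,  0.18019489, -0.69845945]), 'wrist_torque': array([-0.05410272, -0.0442919 , -0.00401199]), 'finger_force': 0.0, 'width': 0.0942281121212048}
```

View pics/top.png

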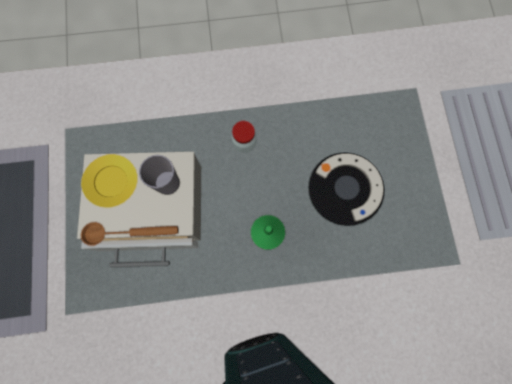

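View pics/scene.png

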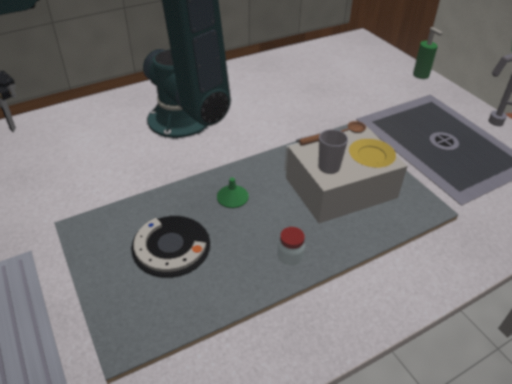

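The top view shows the dimmer at about (347,188), with blue at (362,212) and orange at (326,168). The funnel is at (268,232), the jar at (243,133) and the drawer unit far left. The scene view agrees (dimmer at about (171,244)).

```bash
cat > m.py <<'E'
from h import *
def blobs(n,a,roi):
    x0,y0,x1,y1=roi; s=6
    c=cv2.resize(a[y0:y1,x0:x1],None,fx=s,fy=s,interpolation=cv2.INTER_CUBIC); h=cv2.cvtColor(c,cv2.COLOR_RGB2HSV)
    M={"blue":cv2.inRange(h,(100,110,60),(130,255,255)),"orange":cv2.inRange(h,(5,140,120),(20,255,255)),
       "white":cv2.inRange(h,(0,0,130),(180,60,255))}
    out={}
    for k,m in M.items():
        N,l,st,ce=cv2.connectedComponentsWithStats(m)
        i=1+np.argmax(st[1:,4]); out[k]=((ce[i]+.5)/s-.5+[x0,y0]); 
        if k=="white":
            cs,_=cv2.findContours((l==i).astype(np.uint8),cv2.RETR_CCOMP,cv2.CHAIN_APPROX_NONE)
            dots=[]
            for q in cs:
                A=cv2.contourArea(q)/36
                if 1<A<40: dots.append(((q[:,0].mean(0)+.5)/s-.5+[x0,y0]))
            out["dots"]=dots
    return out
if __name__=="__main__":
  for n,roi in(("top",(300,145,395,232)),("scene",(125,208,218,282))):
    o=blobs(n,np.load(n+".npy"),roi)
    pts=[ray(n,o["blue"],.044)]+[ray(n,p,.044) for p in o["dots"]]+[ray(n,o["orange"],.044)]
    pts=np.array(pts)[:,:2]
    print(n,pts.round(4).tolist())
    A=np.c_[2*pts,np.ones(len(pts))];s=np.linalg.lstsq(A,(pts**2).sum(1),rcond=None)[0]
    print("centre",s[:2].round(4),"r",np.sqrt(s[2]+s[:2]@s[:2]).round(4),"ang",np.degrees(np.arctan2(*(pts-s[:2]).T[::-1])).round(1))
E
python3 m.py
```

```text
top [[0.4474, -0.2502], [0.4475, -0.2502], [0.4711, -0.283], [0.5083, -0.2971], [0.5481, -0.2881], [0.5758, -0.2592], [0.583, -0.2197], [0.5676, -0.1827]]
centre [ 0.5135 -0.2273] r 0.07 ang [-160.9 -160.9 -127.3  -94.3  -60.4  -27.2    6.2   39.5]
scene [[0.448, -0.2528], [0.5759, -0.2615], [0.5483, -0.2906], [0.5833, -0.2225], [0.5093, -0.2994], [0.4715, -0.2853], [0.4479, -0.2528], [0.5676, -0.1856]]
centre [ 0.5138 -0.2298] r 0.0698 ang [-160.8  -27.1  -60.4    6.   -93.7 -127.3 -160.8   39.5]
```

Both views agree to within 2.5 mm: centre is about (0.5136,-0.2285), with blue at -160.7° and orange at 39.5°. I'll move above the blue mark with the jaws shut.

```bash
python3 -m pendant '[[1,1,0,0,0,0,0],[2.5,2.3,0,0,0,0,0],[3,2.8,0,0,0,0,0],[3,2.8,0,0,0,0,0],[3,2.8,0,0,0,0,0],[3,2.8,0,0,0,0,0],[3,2.8,0,0,0,0,0],[3,2.8,0,0,0,0,0]]'; python3 -m pendant '[[3,2.8,0,0,0,0,0],[2,1.9,0,0,0,0,0],[1,0.9,0,0,0,0,0],[0,0,0,0,0,0,0],[0,0,0,0,0,0,0],[0,0,0,0,0,0,0]]'
python3 - <<'E'
from h import *
P=imaging.camera_params("wrist");a=imaging.snapshot("wrist");cv2.imwrite("pics/w1.png",a[:,:,::-1]);np.save("w1.npy",a)
import pickle;pickle.dump(P,open("w1.pkl","wb"));o=robot.get_obs();print(o["tool_pos"],o["ee_rot"],o["wrist_force"],o["width"])
E
```

```text
time: 0.9
tool_pos: [0.3643, -0.3263, 0.2242]
ee_rot: [-3.141, -0.0, 0.273]
wrist_force: [-0.5, 0.9, 0.1]
width: 0.0335
finger_force: 0.0
time: 1.5
tool_pos: [0.4224, -0.2735, 0.2242]
ee_rot: [3.141, 0.001, 0.271]
wrist_force: [-0.2, -0.4, -0.1]
width: 0.0007
finger_force: 0.0
[ 0.42232257 -0.2736581   0.22427561] [3.14135990e+00 4.22649197e-04 2.70719285e-01] [ 0.71236185 -0.63455542  0.03056583] 0.0004605564992913571
```

View pics/w1.png

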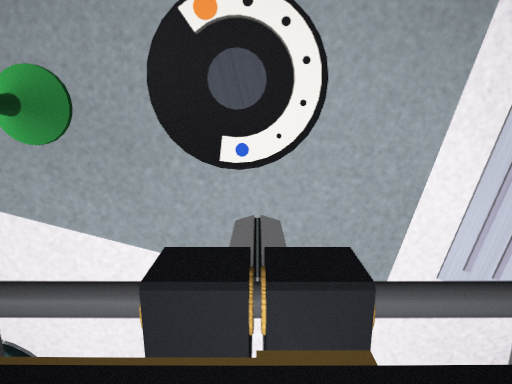

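The wrist view shows blue at (242,150), orange at (205,8), the dots in between, and the shut fingertips at about (258,217). I'll work out the position from this view too.

Run:
```python
from h import *
from m import blobs
import pickle
P=pickle.load(open("w1.pkl","rb"));o=blobs("wrist",np.load("w1.npy"),(140,0,335,175))
q=[o["blue"]]+list(o["dots"])
p=np.array([ray("wrist",x,.044,P) for x in q])[:,:2];print(p.round(4).tolist())
A=np.c_[2*p,np.ones(len(p))];s=np.linalg.lstsq(A,(p**2).sum(1),rcond=None)[0];print(s[:2],np.sqrt(s[2]+s[:2]@s[:2]),np.degrees(np.arctan2(*(p-s[:2]).T[::-1])).round(1))
```

```text
[[0.4456, -0.2504]]
[ 0.11386648 -0.06399108] 0.3805545915487879 [-29.3]
```

```bash
python3 -m pendant '[[1.2,1.1,0,0,0,0,0],[1.27,1.17,0,0,0,0,0],[0,0,-3,0,0,0,0],[0,0,-4,0,0,0,0],[0,0,-4,0,0,0,0],[0,0,-2,0,0,0,0],[0,0,0,0,0,0,0],[0,0,0,0,0,0,0]]'
python3 - <<'E'
from h import *
o=robot.get_obs();print(o["tool_pos"],o["ee_rot"],o["wrist_force"])
P=imaging.camera_params("wrist");a=imaging.snapshot("wrist");cv2.imwrite("pics/w2.png",a[:,:,::-1])
c=np.array([.513,-.228]);th=np.radians(-160.7+33.35/8*np.arange(49))
p=c+.07*np.c_[np.cos(th),np.sin(th)];print(p[0]);print((np.diff(p,axis=0)*100).round(2).tolist())
E
```

```text
time: 2.35
tool_pos: [0.4477, -0.2509, 0.0948]
ee_rot: [3.141, -0.0, 0.271]
wrist_force: [0.7, 0.4, -0.4]
width: 0.0007
finger_force: 0.0
[ 0.44765001 -0.25085941  0.09484365] [ 3.14117955e+00 -1.08682290e-04  2.71318814e-01] [ 0.70396275  0.37512953 -0.37624037]
[ 0.44693393 -0.25113601]
[[0.19, -0.47], [0.22, -0.46], [0.25, -0.44], [0.28, -0.42], [0.31, -0.4], [0.34, -0.38], [0.37, -0.35], [0.39, -0.32], [0.42, -0.29], [0.44, -0.26], [0.45, -0.23], [0.47, -0.2], [0.48, -0.16], [0.49, -0.13], [0.5, -0.09], [0.51, -0.05], [0.51, -0.02], [0.51, 0.02], [0.51, 0.06], [0.5, 0.09], [0.49, 0.13], [0.48, 0.17], [0.47, 0.2], [0.45, 0.23], [0.43, 0.27], [0.41, 0.3], [0.39, 0.33], [0.37, 0.35], [0.34, 0.38], [0.31, 0.4], [0.28, 0.42], [0.25, 0.44], [0.22, 0.46], [0.18, 0.48], [0.15, 0.49], [0.11, 0.5], [0.08, 0.5], [0.04, 0.51], [0.0, 0.51], [-0.04, 0.51], [-0.07, 0.5], [-0.11, 0.5], [-0.14, 0.49], [-0.18, 0.48], [-0.21, 0.46], [-0.25, 0.45], [-0.28, 0.43], [-0.31, 0.4]]
```

View pics/w2.png

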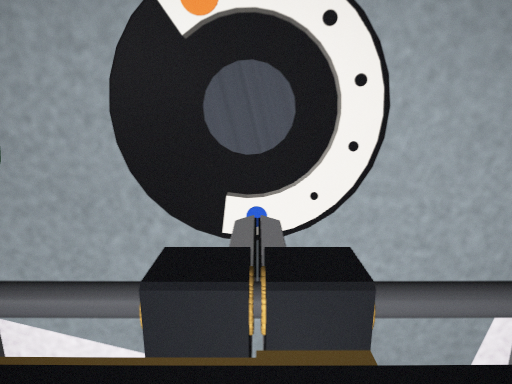

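The fingertips at (257,217) line up with the blue mark at (257,213). I'll lower them gently.

```bash
python3 -m pendant '[[-0.05,0,-1,0,0,0,0],[0,0,-1,0,0,0,0],[0,0,-0.8,0,0,0,0],[0,0,-0.3,0,0,0,0],[0,0,-0.2,0,0,0,0],[0,0,-0.1,0,0,0,0],[0,0,0,0,0,0,0],[0,0,0,0,0,0,0]]'
python3 - <<'E'
from h import *
o=robot.get_obs();print(o["tool_pos"],o["wrist_force"])
E
```

```text
time: 3.2
tool_pos: [0.4475, -0.25, 0.0607]
ee_rot: [3.141, -0.0, 0.273]
wrist_force: [-1.8, 1.2, 2.5]
width: 0.0004
finger_force: 1.1
[ 0.44749393 -0.249997    0.06068889] [-1.83280516  1.17701725  2.45195012]
```

```bash
python3 -m pendant '[[0,0,-0.1,0,0,0,0],[0.17,-0.5,0,0,0,0,0],[0.21,-0.48,0,0,0,0,0],[0.24,-0.47,0,0,0,0,0],[0.27,-0.44,0,0,0,0,0],[0.31,-0.4,0,0,0,0,0],[0.34,-0.38,0,0,0,0,0],[0.37,-0.35,0,0,0,0,0]]'
python3 - <<'E'
from h import *
o=robot.get_obs();t=o["tool_pos"];d=t[:2]-[.513,-.228];print(t,o["wrist_force"],np.hypot(*d),np.degrees(np.arctan2(d[1],d[0])))
E
```

```text
time: 4.0
tool_pos: [0.4666, -0.2806, 0.0592]
ee_rot: [3.142, 0.0, 0.273]
wrist_force: [-2.4, 2.7, 3.9]
width: 0.0004
finger_force: 1.5
[ 0.46659396 -0.2806496   0.05920819] [-2.41141662  2.66797873  3.89943929] 0.07018191035264107 -131.39336837423915
```

```bash
python3 -m pendant '[[0.39,-0.32,0.03,0,0,0,0],[0.42,-0.29,0,0,0,0,0],[0.44,-0.26,0,0,0,0,0],[0.45,-0.23,0,0,0,0,0],[0.47,-0.2,0,0,0,0,0],[0.48,-0.16,0,0,0,0,0],[0.49,-0.13,0,0,0,0,0],[0.5,-0.09,0,0,0,0,0]]'
cat > c.py <<'E'
from h import *
o=robot.get_obs();t=o["tool_pos"];d=t[:2]-[.513,-.228];print(t,o["wrist_force"],np.hypot(*d),np.degrees(np.arctan2(d[1],d[0])))
E
python3 c.py
```

```text
time: 4.8
tool_pos: [0.5033, -0.2973, 0.0597]
ee_rot: [3.141, 0.0, 0.273]
wrist_force: [-2.7, 0.4, 3.0]
width: 0.0005
finger_force: 1.4
[ 0.50331331 -0.29725554  0.0596645 ] [-2.691741    0.3583977   2.95117714] 0.06992969537904374 -97.96223973308592
```

```bash
python3 -m pendant '[[0.51,-0.05,0,0,0,0,0],[0.51,-0.02,0,0,0,0,0],[0.51,0.02,0,0,0,0,0],[0.51,0.06,0,0,0,0,0],[0.5,0.09,0,0,0,0,0],[0.49,0.13,0,0,0,0,0],[0.48,0.17,0,0,0,0,0],[0.47,0.2,0,0,0,0,0]]'
python3 c.py
```

```text
time: 5.6
tool_pos: [0.5432, -0.291, 0.0597]
ee_rot: [3.141, -0.0, 0.273]
wrist_force: [-1.9, -0.9, 1.9]
width: 0.0008
finger_force: 1.4
[ 0.54316311 -0.29096075  0.05966673] [-1.85488325 -0.87063969  1.94328287] 0.06981310342726746 -64.40194651196614
```

```bash
python3 -m pendant '[[0.45,0.23,0,0,0,0,0],[0.43,0.27,0,0,0,0,0],[0.41,0.3,0,0,0,0,0],[0.39,0.33,0,0,0,0,0],[0.37,0.35,0,0,0,0,0],[0.34,0.38,0,0,0,0,0],[0.31,0.4,0,0,0,0,0],[0.28,0.42,0,0,0,0,0]]'
python3 c.py
```

```text
time: 6.4
tool_pos: [0.5729, -0.2639, 0.0597]
ee_rot: [3.141, -0.0, 0.273]
wrist_force: [-0.7, -1.9, 2.3]
width: 0.0005
finger_force: 1.4
[ 0.57288342 -0.26394273  0.05969267] [-0.72042424 -1.86449573  2.31041682] 0.06984198727084233 -30.97267465976506
```

```bash
python3 -m pendant '[[0.25,0.44,0,0,0,0,0],[0.22,0.46,0,0,0,0,0],[0.18,0.48,0,0,0,0,0],[0.15,0.49,0,0,0,0,0],[0.11,0.5,0,0,0,0,0],[0.08,0.5,0,0,0,0,0],[0.04,0.51,0,0,0,0,0],[0,0.51,0,0,0,0,0]]'
python3 c.py
```

```text
time: 7.2
tool_pos: [0.583, -0.2249, 0.0597]
ee_rot: [3.141, -0.0, 0.273]
wrist_force: [-0.5, -1.8, 2.3]
width: 0.0007
finger_force: 1.4
[ 0.58296505 -0.22486796  0.05968203] [-0.52808806 -1.84769498  2.33378309] 0.07003511719198502 2.5631830011187393
```

```bash
python3 -m pendant '[[-0.04,0.51,0,0,0,0,0],[-0.07,0.5,0,0,0,0,0],[-0.11,0.5,0,0,0,0,0],[-0.14,0.49,0,0,0,0,0],[-0.18,0.48,0,0,0,0,0],[-0.21,0.46,0,0,0,0,0],[-0.25,0.45,0,0,0,0,0],[-0.28,0.43,0,0,0,0,0]]'
python3 -m pendant '[[-0.31,0.4,0,0,0,0,0],[0,0,0,0,0,0,0],[0,0,0,0,0,0,0],[0,0,0,0,0,0,0]]'
python3 c.py
python3 - <<'E'
from h import *
a=imaging.snapshot("scene");a=cv2.resize(a[150:300,90:330],None,fx=3,fy=3)
b=imaging.snapshot("wrist")
cv2.imwrite("pics/e.png",a[:,:,::-1]);cv2.imwrite("pics/ew.png",b[:,:,::-1])
E
```

```text
time: 8.0
tool_pos: [0.5699, -0.1867, 0.0597]
ee_rot: [3.141, -0.0, 0.273]
wrist_force: [0.4, -1.5, 2.6]
width: 0.0003
finger_force: 1.4
time: 8.4
tool_pos: [0.5663, -0.1821, 0.0592]
ee_rot: [-3.139, 0.001, 0.273]
wrist_force: [-0.7, 2.4, 2.0]
width: 0.0006
finger_force: 1.5
[ 0.56633177 -0.18208935  0.0591626 ] [-0.65766725  2.37555127  2.02774864] 0.07037091179222515 40.72351103030942
```

View pics/e.png

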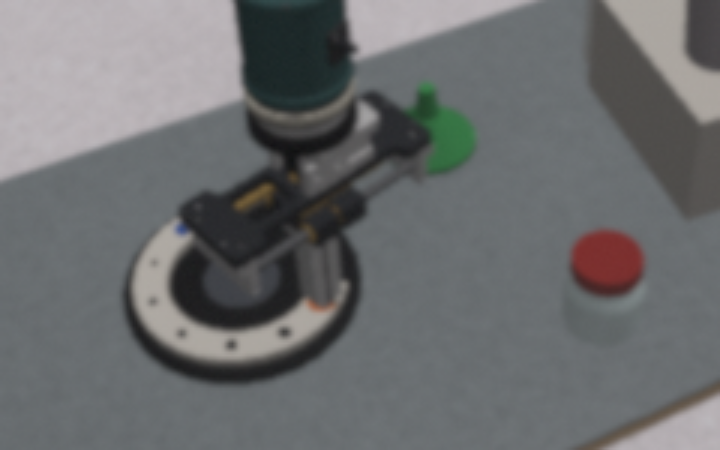

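View pics/ew.png

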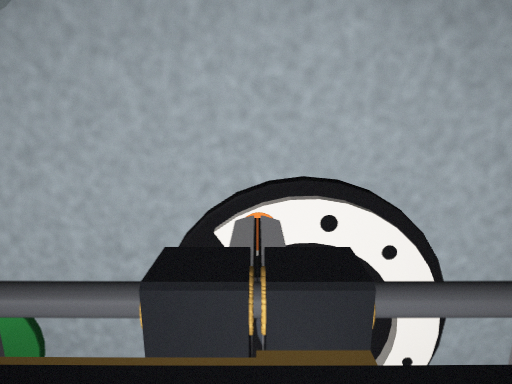

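The fingertips rest on the orange mark: (322,300) in the scene crop, (258,217) in the wrist view. The contact force is about 2 N, and the funnel and jar are still standing. I'll hand the job in.

```bash
python3 -c "
from bench import robot;print(robot.close_job())"
```

```text
the job is handed in; nothing more can be done
None
```

I traced the strip from the blue mark to the orange mark in one continuous light touch (about 2–4 N, 2–4 mm of press). The job is handed in after about 8.5 s with the shut fingertips resting on orange; the last views showed the funnel and jar standing, and the arm stayed well clear of the drawer unit.

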